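# Drain the sausage filler: unlatch, park the plunger, lift out the barrel

## Robot

A 7-joint arm with a two-finger parallel gripper is mounted at the origin on a cart in front of the work surface, level with it; the furniture and walls round the work are solid. World frame = base frame: x ahead of the robot, y to its left, z up, the work surface at z = 0. Lengths are in m, angles in rad, forces in N, time in s.
With the tool pointing down it reaches from about 0.35 to 0.9 m from the base axis. Payload 7.2 kg.
Tool frame: the origin (TCP) lies midway between the tips of the shut fingers; the grasp point (between the pads) lies 19 mm behind it; z points along the fingers, y is the line along which they close (so a half turn about z gives the same grasp; the last joint's range is limited). The gripper opens to 88 mm and grips with 3 to 60 N. Pads are 20 mm wide; open, the fingers measure 115 mm over their backs; the gripper's body (75 mm by 178 mm) begins 61 mm behind the grasp point.
Start: joints at [-1.413, 0.411, -0.013, 1.596, 0.006, 1.134, -0.082], TCP at [0.14, 0.609, 0.223] pointing down, gripper open.
Joint ranges: [-2.95, 2.95], [-0.29, 1.99], [-1.47, 1.44], [0.14, 2.54], [-1.03, 4.17], [0.13, 1.85], [-2.86, 2.86]. Speed limits (rad/s): [2.39, 2.39, 3.01, 3.01, 3.14, 3.14, 3.14].

## Interface

Orientations are given as a 3x3 rotation matrix whose columns are the frame's x, y, z axes.
In Python, from rig import robot gives the robot as it stands.
- The arm moves only by the tool drive_tool, never from a script. Its argument "commands" is a list of rows, each a list of 4 numbers: the shift along the tool's x, y, z in units of 25 mm (1.0 is 25 mm), then the turn about the tool's z in rad. A call has 1 to 20 rows; each row is the pose to reach, as a shift and turn from the pose commanded when the call began, along the tool's axes at that moment; what a row does not reach only later rows make up. A row lasts 1/10 s, in which the tool goes at most 50 mm and 8.59 degrees, less where a joint would pass 70% of its speed; a pose out of reach is approached as far as the arm can. A call with a gripper value outside its range is refused whole. "grip" is the closure, from 0 (fully open) to 1 (shut), set as the call begins (left out, the last holds). The fingers move at their own pace and stop on an object; the grip force is fixed at half the most. Time passes only in rows, so rows that repeat a pose let the fingers close. It gives the time, the measured TCP pose, the force, the opening and the grip force at its end, in the units of the state.
- robot.get_state(): the state, without advancing time (a new reading comes with each control period).
- robot.capture(name): name is "scene" or "top" or "wrist"; returns a dict with "image" (420x560x3 uint8, red, green, blue), "fx", "fy", "cx", "cy" (pixels), "eye" and "rotation" of the camera in the world. Camera axes: x right, y up, looking along -z (the intrinsics and any distortion apply to the point x, -y, -z); pixel columns grow to the right and rows downward; lengths in m; the calibration is good to about 2 mm. A picture is of the moment at which its call begins. There is no depth.
- robot.job_done(): hands the job in; it is judged then, once.
Trained networks look in the newest picture that a camera, given by its name, has taken for a name from the list of things; names that differ only in an ending like _2 or _b are one class to them, and where a whole thing is asked for, a point or a joint stands for the part that bears it (a point fixed in the world has none). Each returns a list of dicts, best first, with "confidence" (0 to 1); they miss things now and then, are a little off and sometimes report something else, mostly with a low value. They report only what shows in the picture. A call takes as long as a camera call.
- robot.look_for(label, camera): "location" ([x, y, z] in m, in the coordinates of the camera as it stood for that picture, good to about 4 mm: the middle of the surface that is visible of it).
- robot.landmark_of(label, camera): "location" ([x, y, z] in m, in the coordinates of the camera as it stood for that picture, good to about 4 mm: a listed point, or the origin of a listed thing).
The state is a dict: "time": time; "joints": joint angles; "dq": joint speeds; "joint_efforts": joint torques, N m; "ee_pos": TCP position; "eef_rot": TCP orientation; "force": force on the tool from outside, world axes, zero at the start; "ft_torque": the same for the moment, N m; "finger_gap": opening from 0.0 (shut) to 1.0 (fully open); "grasp_force": force on a finger pad.
Only numpy, scipy, OpenCV 4.12 (cv2) and the standard library are available. Lean on these libraries where they do the work, as an engineer would, in place of code of your own. Each camera call takes 0.05 s, during which the arm holds its last target. There are 200 camera calls.

## Task

Strip the sausage filler for draining: lift the pawl off the toothed plunger bar and throw it right back, pull the plunger back by its black knob until it stops, then swing the pawl forward again so that it drops into the deep slot and keeps the plunger parked. Then lift the barrel straight up out of its saddles and lay it gently on its side on free floor in the dish rack. Leave the other kitchen things where they are.

Things in the scene. Friction and masses are not known exactly. Their poses are not given: they have to be found in the camera images.
- filler: The bench sausage filler's cast frame, fixed; 254 x 86 mm base. Origin on the worktop under the middle; x along the machine to the nozzle end, z up. Barrel axis at y 0, z 58 mm. Bar runs between two cheeks, x -78 to 0, y +-21, tops up to z 89. Saddles at x 40-52 and 120-132, 72 wide, up to z 56; slotted end plate x 162-170, 84 wide, up to z 84.
- plunger (a joint): Slide of the toothed plunger, m: 0 = fully in, 0.105 = drawn fully back (towards -x of the filler) against its stop. Piston (41 mm) is inside the barrel until about 0.097. Drag about 2 N, stays where left. While the pawl is in the 6 mm teeth it cannot be drawn back (up to 12 mm play), only pushed in.
- plunger_knob (a point): Centre of the black pear-shaped knob on the rear end of the plunger bar: 35 mm thick, 39 mm long, at z 56 mm, free all round, worktop below. In the filler's frame it is at x = -0.123 - (plunger value) m, y 0.
- pawl (a joint): Hinge of the pawl, rad: 0 = dropped right into the deep parking slot (only with the plunger fully back); 0.11 to 0.24 = lying on the teeth; 2.0 = thrown right back against its stop. Loose on its pin, 0.1 kg: it falls forward below about 1.27 and backward above. In the slot it holds the plunger against pushes up to 7 N.
- pawl_thumb (a point): Middle of the pawl's thumb bar, a round cross bar 26 mm long (across the plunger bar) and 15 mm thick. It swings about the pawl's pin, which lies across at x -58, z 80 mm in the filler's frame, at 53 mm radius: x -18, z 115 with the pawl at 0; x -106, z 103 thrown back, the nose then standing up at x -58, z 128. Pinch it by its ends and carry it round the pin.
- barrel: Loose steel barrel, 0.24 kg, lying in the saddles, sharing the filler's axes. Origin on its axis, mid-tube: at x 86, z 57 mm in the filler's frame. Tube 54 mm across, x -54 to 54 of its own; rear rim 60 mm across at x -60 to -54; ring nut 64 mm across, x 54 to 71; nozzle 21 mm thick to x 119. Free to grip across the tube between the saddles (x -34 to 34).
- dish_rack: Lilac plastic dish rack, fixed, 340 x 388 x 68 mm, origin under its middle; x away from the robot, y to the left. Floor 3 mm thick, walls 11 mm. The near half (x -159 to -14, y -183 to 183 mm) is empty floor for the barrel; an upturned bowl (60 mm high, fixed) fills the far left, a cutlery bay with an upturned glass (fixed) the far right.
- lemon: Lemon, 78 mm, near the right front corner of the worktop: leave alone.
- garlic: Garlic bulb, 60 mm, left of the rack: leave alone.
- spice_a: Tall spice jar, 45 x 108 mm, in front of the sink, beyond the knob: leave alone.
- spice_b: Shorter spice jar, 44 x 98 mm, left of the rack: leave alone.

How it is judged:
By the outcome, as a careful person would: the job done as asked, in the order asked, and still so for the second after the job is handed in, with the robot touching nothing.
It also fails if it takes over 64 s, if anything falls off the work surface, if the arm or the gripper's body presses on something with over 40 N, if the wrist force passes 120 N, or if a joint passes its speed limit or range.

## Working session

There is one attempt and no reset: what is moved stays moved. The work goes in short steps, Python scripts to look and compute and a tool call to move; the robot and the scene stay as the last step left them, time stands still between calls to the robot, and variables do not carry over. Pictures are saved under pics/ and viewed, at most 10 in all, crops included, and the job is handed in when it is done.

Besides the shell and the picture viewer there is one more tool, called after "Emit:" as name(argument=value, ...) on one line, values as JSON. drive_tool: Moves the arm, as the interface text tells. Its arguments: {"type":"object","properties":{"commands":{"type":"array","items":{"type":"array","items":{"type":"number"}}},"grip":{"type":"number"}},"required":["commands"]}

```bash
mkdir -p pics; cat > h.py <<'E'
import numpy as np, cv2
from rig import robot
def cap(c,fn=None):
    d=robot.capture(c)
    if fn: cv2.imwrite('pics/'+fn,cv2.cvtColor(d['image'],cv2.COLOR_RGB2BGR))
    return d
def W(d,p): return np.array(d['eye'])+np.array(d['rotation'])@np.array(p)
def show(d,cam,labels,fs=('landmark_of',)):
    for l in labels:
        for f in fs:
            for r in getattr(robot,f)(l,cam)[:2]:
                print(cam,f,l,np.round(W(d,r['location']),3),round(r['confidence'],2))
def px(d,p):
    c=np.array(d['rotation']).T@(np.array(p)-np.array(d['eye']))
    return d['cx']+d['fx']*c[0]/-c[2], d['cy']-d['fy']*c[1]/-c[2]
E
python3 - <<'E'
from h import *
for c in ['scene','top']:
    d=cap(c,c+'1.png'); print(c,{k:np.round(v,3).tolist() for k,v in d.items() if k!='image'})
    show(d,c,['filler','plunger_knob','pawl_thumb','barrel','dish_rack','lemon','garlic','spice_a','spice_b'])
s=robot.get_state(); print(s['time'],s['ee_pos'],np.round(s['eef_rot'],3),s['finger_gap'])
E
```

```text
scene {'fx': 388.537, 'fy': 388.537, 'cx': 281.383, 'cy': 209.057, 'eye': [0.267, 0.533, 0.778], 'rotation': [[-0.871, 0.369, -0.325], [-0.491, -0.639, 0.592], [0.011, 0.675, 0.738]]}
scene landmark_of filler [ 0.444 -0.018  0.002] 0.8
scene landmark_of plunger_knob [0.431 0.171 0.052] 0.66
scene landmark_of plunger_knob [ 0.446 -0.109  0.059] 0.64
scene landmark_of pawl_thumb [0.448 0.001 0.118] 0.8
scene landmark_of barrel [ 0.446 -0.106  0.06 ] 0.79
scene landmark_of dish_rack [ 0.699 -0.207  0.001] 0.9
scene landmark_of lemon [ 0.406 -0.368  0.003] 0.79
scene landmark_of garlic [0.566 0.035 0.004] 0.56
scene landmark_of spice_a [ 0.407  0.342 -0.005] 0.94
scene landmark_of spice_a [ 0.63   0.032 -0.   ] 0.81
scene landmark_of spice_b [ 0.407  0.342 -0.005] 0.94
scene landmark_of spice_b [ 0.63   0.032 -0.   ] 0.81
top {'fx': 475.479, 'fy': 475.479, 'cx': 278.018, 'cy': 191.765, 'eye': [0.328, -0.032, 1.225], 'rotation': [[-0.009, 0.981, -0.192], [-1.0, -0.011, -0.009], [-0.011, 0.192, 0.981]]}
top landmark_of filler [ 0.445 -0.017  0.004] 0.85
top landmark_of filler [ 0.41   0.345 -0.009] 0.48
top landmark_of plunger_knob [0.434 0.175 0.054] 0.83
top landmark_of pawl_thumb [0.633 0.034 0.001] 0.74
top landmark_of barrel [ 0.447 -0.106  0.064] 0.7
top landmark_of dish_rack [ 0.692 -0.209  0.001] 0.68
top landmark_of lemon [ 0.407 -0.367  0.004] 0.82
top landmark_of garlic [ 0.568  0.036 -0.001] 0.54
top landmark_of spice_a [0.635 0.034 0.   ] 0.94
top landmark_of spice_a [ 0.409  0.343 -0.004] 0.88
top landmark_of spice_b [0.635 0.034 0.   ] 0.94
top landmark_of spice_b [ 0.409  0.343 -0.004] 0.88
1.0 [0.13992555 0.60914642 0.22265688] [[-0.975  0.224 -0.   ]
 [ 0.224  0.975  0.   ]
 [ 0.     0.    -1.   ]] 0.9996610672906653
```

View pics/scene1.png

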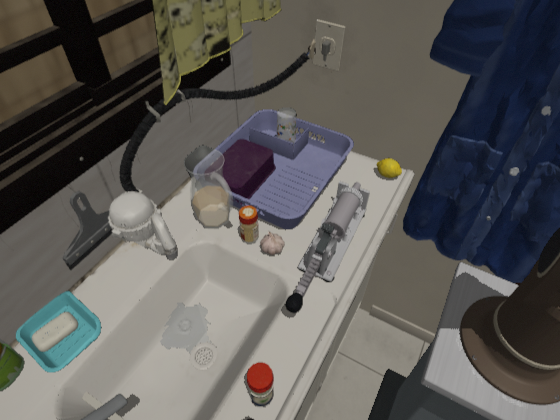

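View pics/top1.png

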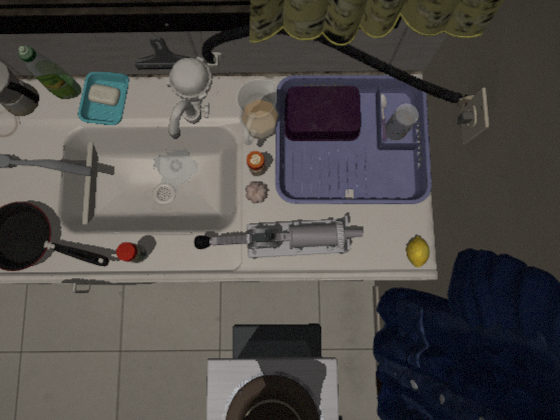

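The filler lies along −y, with the knob at scene pixel (294,302) and plunger value about 0.07. Its barrel is towards the right of the top view, at (310,235). The rack's near half is free, at top-view pixels (345,170).

Emit:
drive_tool(commands=[[-2,-2.5,0,0.15],[-4,-5,0,0.3],[-6,-7.3,0,0.45],[-8,-9.7,0,0.6],[-10,-12.1,0,0.75],[-12,-14.5,0,0.9],[-14,-16.9,0,1.05],[-16,-19.3,0,1.2],[-17.4,-21,0,1.31],[-17.4,-21,0,1.31],[-17.4,-21,0,1.31],[-17.4,-21,0,1.31],[-17.4,-21,0,1.31],[-17.4,-21,0,1.31],[-17.4,-21,0,1.31],[-17.4,-21,0,1.31]])

```text
time: 2.6
ee_pos: [0.4463, -0.0002, 0.2226]
eef_rot: [[-0.033, 0.999, -0.0], [0.999, 0.033, 0.0], [0.0, -0.0, -1.0]]
force: [-0.4, 0.1, -0.7]
finger_gap: 0.999
grasp_force: 0.0
```

```bash
python3 - <<'E'
from h import *
s=robot.get_state(); print(s['time'],np.round(s['ee_pos'],4),np.round(s['eef_rot'],3),np.round(s['joints'],2))
d=cap('wrist','w1.png'); print(np.round(d['eye'],3),np.round(d['rotation'],3))
show(d,'wrist',['filler','plunger_knob','pawl_thumb','barrel'])
for c in ['scene','top']:
    d=cap(c); show(d,c,['pawl_thumb','plunger_knob','barrel','filler'])
E
```

```text
2.6 [ 4.463e-01 -2.000e-04  2.226e-01] [[-0.033  0.999 -0.   ]
 [ 0.999  0.033  0.   ]
 [ 0.    -0.    -1.   ]] [-0.74  0.1   0.69  2.04 -0.07  1.03  0.02]
[0.444 0.08  0.385] [[ 0.999 -0.032 -0.009]
 [ 0.033  0.956  0.292]
 [-0.    -0.292  0.956]]
wrist landmark_of filler [ 0.44  -0.019 -0.003] 0.64
wrist landmark_of plunger_knob [0.438 0.171 0.053] 0.75
wrist landmark_of pawl_thumb [0.443 0.002 0.12 ] 0.76
wrist landmark_of pawl_thumb [ 0.443 -0.107  0.056] 0.19
wrist landmark_of barrel [ 0.446 -0.104  0.06 ] 0.89
scene landmark_of pawl_thumb [0.442 0.004 0.12 ] 0.86
scene landmark_of plunger_knob [0.433 0.169 0.054] 0.8
scene landmark_of barrel [ 0.444 -0.109  0.059] 0.88
scene landmark_of filler [ 0.443 -0.019  0.002] 0.87
top landmark_of plunger_knob [0.435 0.176 0.056] 0.65
top landmark_of barrel [ 0.449 -0.108  0.061] 0.81
```

View pics/w1.png

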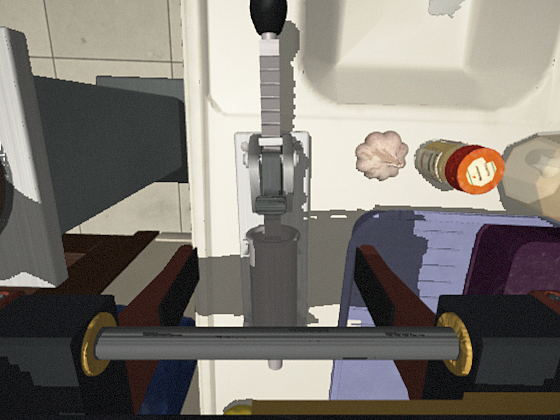

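Emit:
drive_tool(commands=[[0.1,-0.1,1.5,0],[0.2,-0.15,3,0],[0.2,-0.15,4,0],[0.2,-0.15,4.5,0],[0.2,-0.15,4.75,0],[0.2,-0.15,4.75,0],[0.2,-0.15,4.75,0]], grip=0.5)

```text
time: 4.05
ee_pos: [0.4432, 0.0049, 0.1048]
eef_rot: [[-0.035, 0.999, 0.001], [0.999, 0.035, 0.0], [0.0, 0.001, -1.0]]
force: [-0.1, -0.1, 0.1]
finger_gap: 0.504
grasp_force: 0.0
```

```bash
python3 - <<'E'
from h import *
d=cap('wrist','w2.png'); show(d,'wrist',['pawl_thumb'])
print(px(d,[.4423,.005,.121]))
E
```

```text
wrist landmark_of pawl_thumb [0.444 0.002 0.123] 0.95
(np.float64(274.0507541282864), np.float64(276.4605247875231))
```

View pics/w2.png

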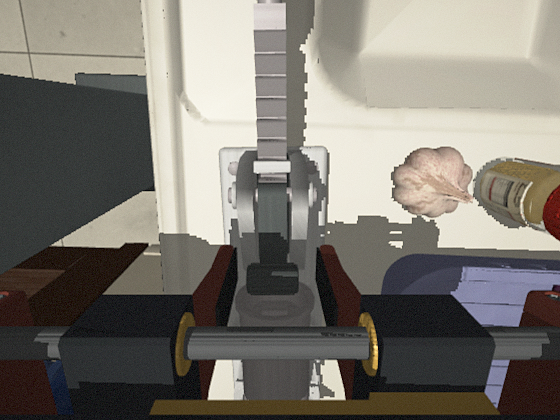

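The thumb bar at (272,278) sits centred between the fingers (inner edges at 235 and 317), so I close on it.

Emit:
drive_tool(commands=[[0,0,0,0],[0,0,0,0],[0,0,0,0],[0,0,0,0],[0,0,0,0]], grip=1)

```text
time: 4.65
ee_pos: [0.4414, 0.005, 0.1041]
eef_rot: [[-0.035, 0.999, -0.002], [0.999, 0.035, 0.001], [0.001, -0.002, -1.0]]
force: [-5.6, -1.2, 7.6]
finger_gap: 0.29
grasp_force: 30.0
```

Emit:
drive_tool(commands=[[0.27,-0.05,-0.19,0],[0.61,-0.05,-0.35,0],[0.97,-0.05,-0.44,0],[1.33,-0.05,-0.47,0],[1.33,-0.05,-0.47,0]])

```text
time: 5.15
ee_pos: [0.4397, 0.0393, 0.1162]
eef_rot: [[-0.037, 0.999, -0.001], [0.999, 0.037, 0.0], [0.0, -0.001, -1.0]]
force: [-2.8, -4.5, 7.5]
finger_gap: 0.292
grasp_force: 30.0
```

Emit:
drive_tool(commands=[[0.37,0,0.03,0],[0.73,0,0.12,0],[1.06,0,0.28,0],[1.37,0,0.49,0],[1.63,0,0.75,0],[1.84,0,1.06,0],[1.92,0,1.22,0],[1.92,0,1.22,0]])

```text
time: 5.95
ee_pos: [0.4374, 0.0895, 0.0852]
eef_rot: [[-0.038, 0.999, -0.002], [0.999, 0.038, 0.003], [0.003, -0.002, -1.0]]
force: [-5.6, 7.2, 9.1]
finger_gap: 0.291
grasp_force: 30.0
```

Emit:
drive_tool(commands=[[0,0,0,0],[0,0,0,0],[0,0,0,0],[0,0,-1,0],[0.3,0,-2,0],[1.8,0,-2,0],[3,0,-1.5,0],[3.3,0,0,0],[3.3,0,0,0]], grip=0.2)

```text
time: 6.85
ee_pos: [0.4331, 0.169, 0.0823]
eef_rot: [[-0.038, 0.999, -0.005], [0.999, 0.038, -0.003], [-0.003, -0.005, -1.0]]
force: [1.1, -1.1, -0.3]
finger_gap: 0.803
grasp_force: 0.0
```

```bash
python3 - <<'E'
from h import *
d=cap('wrist','w3.png'); show(d,'wrist',['plunger_knob','pawl_thumb'])
for c in ['scene','top']:
    d=cap(c,c+'3.png'); show(d,c,['pawl_thumb','plunger_knob'])
E
```

```text
wrist landmark_of plunger_knob [0.437 0.172 0.051] 0.55
wrist landmark_of pawl_thumb [0.441 0.083 0.102] 0.85
scene landmark_of plunger_knob [0.434 0.17  0.054] 0.81
top landmark_of pawl_thumb [0.438 0.082 0.102] 0.52
top landmark_of plunger_knob [0.434 0.171 0.058] 0.71
```

View pics/w3.png

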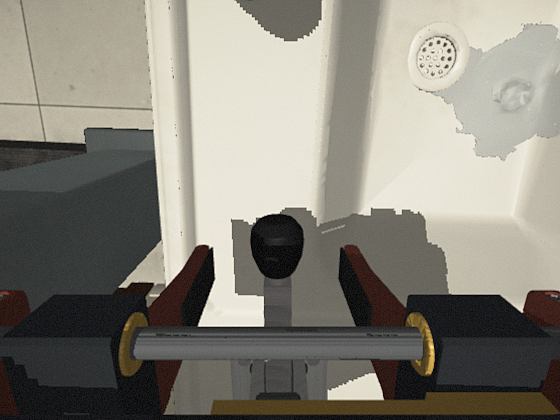

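The black knob at (277,247) is centred between the open fingers and the pawl is still thrown back, so I go down and grip.

Emit:
drive_tool(commands=[[0.08,0.05,0.8,0],[0.08,0.05,1.5,0],[0.08,0.05,1.8,0],[0.08,0.05,1.8,0]])

```text
time: 7.7
ee_pos: [0.4362, 0.1702, 0.0397]
eef_rot: [[-0.035, 0.999, -0.001], [0.999, 0.035, -0.001], [-0.001, -0.001, -1.0]]
force: [-0.0, 0.3, 0.6]
finger_gap: 0.798
grasp_force: 0.0
```

Emit:
drive_tool(commands=[[0,0,0,0],[0,0,0,0],[0,0,0,0],[0,0,0,0],[0,0,0,0]], grip=1)

```text
time: 8.2
ee_pos: [0.4334, 0.1706, 0.0399]
eef_rot: [[-0.036, 0.999, -0.006], [0.999, 0.036, -0.0], [-0.0, -0.006, -1.0]]
force: [-15.0, 0.5, 11.6]
finger_gap: 0.385
grasp_force: 16.8
```

Emit:
drive_tool(commands=[[0,-0.12,0,0],[0.2,-0.12,0,0],[0.4,-0.12,0,0],[0.6,-0.12,0,0],[0.8,-0.12,0,0],[1.0,-0.12,0,0],[1.15,-0.12,0,0],[1.25,-0.12,0,0],[1.25,-0.12,0,0]])

```text
time: 9.1
ee_pos: [0.4317, 0.2028, 0.0401]
eef_rot: [[-0.036, 0.999, -0.001], [0.999, 0.036, 0.0], [0.0, -0.001, -1.0]]
force: [-4.6, -0.9, 4.1]
finger_gap: 0.379
grasp_force: 30.0
```

Emit:
drive_tool(commands=[[0.08,0,0,0],[0.16,0,0,0],[0.24,0,0,0],[0.32,0,0,0],[0.4,0,0,0],[0.4,0,0,0]])

```text
time: 9.7
ee_pos: [0.4315, 0.2073, 0.0399]
eef_rot: [[-0.032, 0.999, -0.002], [0.999, 0.032, -0.005], [-0.005, -0.003, -1.0]]
force: [-4.8, -16.7, 12.1]
finger_gap: 0.377
grasp_force: 30.0
```

The plunger is against its stop. I back off slightly, release and return to the thumb bar.

Emit:
drive_tool(commands=[[-0.12,0,0,0],[-0.22,0,0,0]])

```text
time: 9.9
ee_pos: [0.4316, 0.2067, 0.0401]
eef_rot: [[-0.035, 0.999, -0.001], [0.999, 0.035, 0.001], [0.001, -0.001, -1.0]]
force: [-4.9, 2.7, 3.9]
finger_gap: 0.382
grasp_force: 30.0
```

Emit:
drive_tool(commands=[[0,0,0,0],[0,0,0,0],[0,0,0,0],[0,0,0,0],[0,0,-1.5,0],[0,0,-3.2,0],[0,0,-4,0],[-1.5,0,-4,0],[-3.3,0,-4,0],[-4.5,0,-4,0],[-4.7,0,-4,0],[-4.7,0,-4,0]], grip=0.3)

```text
time: 11.1
ee_pos: [0.4368, 0.0883, 0.1404]
eef_rot: [[-0.033, 0.999, 0.001], [0.999, 0.033, 0.001], [0.001, 0.001, -1.0]]
force: [-0.1, 1.2, -0.6]
finger_gap: 0.699
grasp_force: 0.0
```

```bash
python3 - <<'E'
from h import *
d=cap('wrist','w4.png'); show(d,'wrist',['plunger_knob','pawl_thumb','filler','barrel'])
for c in ['scene','top']:
    d=cap(c); show(d,c,['pawl_thumb','plunger_knob'])
E
```

```text
wrist landmark_of plunger_knob [0.437 0.207 0.053] 0.76
wrist landmark_of pawl_thumb [0.437 0.086 0.103] 0.79
wrist landmark_of filler [ 0.437 -0.022 -0.005] 0.76
wrist landmark_of barrel [ 0.444 -0.106  0.057] 0.85
wrist landmark_of barrel [0.435 0.206 0.053] 0.44
scene landmark_of pawl_thumb [0.44  0.089 0.103] 0.83
scene landmark_of pawl_thumb [0.629 0.03  0.002] 0.18
top landmark_of pawl_thumb [0.44  0.082 0.106] 0.67
top landmark_of plunger_knob [0.439 0.084 0.102] 0.41
```

View pics/w4.png

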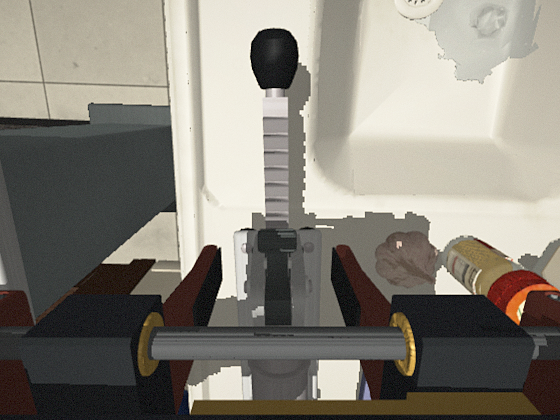

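The knob is right back at (274,60) and the thumb bar at (278,240) is between the fingers.

Emit:
drive_tool(commands=[[0,0.03,1,0],[0,0.03,1.8,0],[0,0.03,2.2,0],[0,0.03,2.2,0],[0,0.03,2.2,0]])

```text
time: 12.15
ee_pos: [0.4375, 0.0886, 0.0855]
eef_rot: [[-0.035, 0.999, 0.0], [0.999, 0.035, -0.0], [-0.0, 0.0, -1.0]]
force: [-0.1, -1.0, 0.3]
finger_gap: 0.701
grasp_force: 0.0
```

Emit:
drive_tool(commands=[[0,0,0,0],[0,0,0,0],[0,0,0,0],[0,0,0,0],[0,0,0,0]], grip=1)

```text
time: 12.65
ee_pos: [0.4372, 0.0889, 0.0853]
eef_rot: [[-0.035, 0.999, 0.0], [0.999, 0.035, 0.0], [0.0, 0.0, -1.0]]
force: [-1.0, 0.3, 1.2]
finger_gap: 0.292
grasp_force: 30.0
```

Emit:
drive_tool(commands=[[-0.1,0,-0.19,0],[-0.31,0,-0.49,0],[-0.57,0,-0.75,0],[-0.87,0,-0.97,0],[-1.21,0,-1.12,0],[-1.56,0,-1.22,0],[-1.93,0,-1.25,0],[-2.3,0,-1.22,0],[-2.66,0,-1.12,0],[-2.99,0,-0.97,0],[-3.27,0,-0.78,0],[-3.41,0,-0.66,0],[-3.53,0,-0.52,0],[-3.53,0,-0.5,0],[-3.53,0,-0.5,0]])

```text
time: 14.15
ee_pos: [0.4415, -0.0021, 0.0986]
eef_rot: [[-0.033, 0.999, 0.002], [0.999, 0.033, -0.001], [-0.002, 0.002, -1.0]]
force: [-0.4, -5.7, 10.5]
finger_gap: 0.292
grasp_force: 30.0
```

Emit:
drive_tool(commands=[[0,0,0,0],[0,0,0,0],[0,0,0,0],[0,0,0,0],[0,0,-1,0],[0,0,-2.5,0],[-2,0,-3,0],[-4,0,-3,0],[-4.2,0,-3,0],[-4.2,0,-3,0]], grip=0)

```text
time: 15.15
ee_pos: [0.4436, -0.1057, 0.1726]
eef_rot: [[-0.031, 1.0, -0.0], [1.0, 0.031, -0.0], [-0.0, -0.0, -1.0]]
force: [0.0, 0.9, -0.2]
finger_gap: 0.999
grasp_force: 0.0
```

```bash
python3 - <<'E'
from h import *
d=cap('wrist','w5.png'); show(d,'wrist',['plunger_knob','pawl_thumb','barrel'])
for c in ['scene','top']:
    d=cap(c,c+'5.png'); show(d,c,['pawl_thumb','plunger_knob','barrel','dish_rack'])
a=cv2.imread('pics/scene5.png')[150:330,230:420]; b=cv2.imread('pics/w5.png')
cv2.imwrite('pics/c5.png',np.hstack([cv2.resize(a,(420,398)),cv2.resize(b,(380,398))]))
E
```

```text
wrist landmark_of pawl_thumb [ 0.443 -0.006  0.113] 0.74
wrist landmark_of pawl_thumb [ 0.565  0.04  -0.001] 0.49
wrist landmark_of barrel [ 0.445 -0.105  0.057] 0.96
scene landmark_of pawl_thumb [ 0.441 -0.004  0.111] 0.55
scene landmark_of plunger_knob [0.43  0.21  0.056] 0.73
scene landmark_of barrel [ 0.447 -0.107  0.06 ] 0.84
scene landmark_of dish_rack [ 0.696 -0.209 -0.001] 0.77
scene landmark_of dish_rack [0.627 0.033 0.   ] 0.26
top landmark_of pawl_thumb [ 0.443 -0.004  0.116] 0.76
top landmark_of pawl_thumb [ 0.562  0.038 -0.   ] 0.47
top landmark_of plunger_knob [0.435 0.21  0.056] 0.78
top landmark_of dish_rack [ 0.694 -0.207 -0.002] 0.63
```

View pics/c5.png

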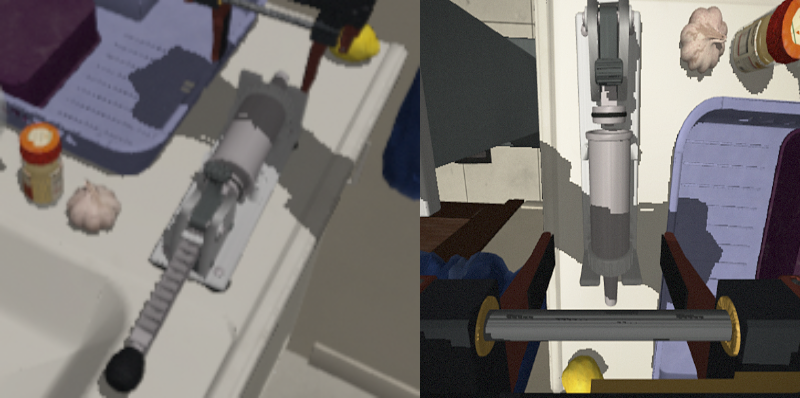

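The pawl's thumb bar stands at z ≈ 0.113, filler x ≈ −0.015, so it has dropped into the slot, and the piston is clear of the barrel. Next I grip the barrel.

Emit:
drive_tool(commands=[[0,0.05,1.5,0],[0,0.06,3,0],[0,0.06,4.3,0],[0,0.06,5,0],[0,0.06,5.3,0],[0,0.06,5.3,0]])

```text
time: 16.45
ee_pos: [0.4451, -0.1045, 0.0396]
eef_rot: [[-0.035, 0.999, -0.001], [0.999, 0.035, -0.0], [-0.0, -0.001, -1.0]]
force: [-0.1, 0.3, 0.3]
finger_gap: 1.002
grasp_force: 0.0
```

Emit:
drive_tool(commands=[[0,0,0,0],[0,0,0,0],[0,0,0,0],[0,0,0,0],[0,0,0,0]], grip=1)

```text
time: 16.95
ee_pos: [0.4461, -0.1042, 0.0406]
eef_rot: [[-0.035, 0.999, 0.001], [0.999, 0.035, 0.0], [0.0, 0.001, -1.0]]
force: [-0.2, 0.5, 5.8]
finger_gap: 0.614
grasp_force: 30.0
```

Emit:
drive_tool(commands=[[0,0,-0.2,0],[0,0,-0.6,0],[0,0,-1.2,0],[0,0,-2,0],[0,0,-2.8,0],[0,0,-3.6,0],[0,0,-4.4,0],[0,0,-4.8,0],[0,0,-4.8,0]])

```text
time: 17.85
ee_pos: [0.4461, -0.1042, 0.1613]
eef_rot: [[-0.035, 0.999, 0.002], [0.999, 0.035, 0.001], [0.001, 0.002, -1.0]]
force: [0.4, -0.8, -3.7]
finger_gap: 0.615
grasp_force: 30.0
```

Emit:
drive_tool(commands=[[-0.2,0.4,0,0],[-0.6,1.2,0,0],[-1.1,2.1,0,0],[-1.6,3,0,0],[-2.1,4,0,0],[-2.6,5,0,0],[-3,5.7,0,0],[-3.2,6.1,0,0],[-3.26,6.17,0,0],[-3.26,6.17,0,0],[-3.26,6.17,0,0]])

```text
time: 18.95
ee_pos: [0.6017, -0.18, 0.1598]
eef_rot: [[-0.035, 0.999, -0.001], [0.999, 0.035, 0.001], [0.001, -0.001, -1.0]]
force: [-0.3, 0.4, -3.3]
finger_gap: 0.614
grasp_force: 30.0
```

```bash
python3 - <<'E'
from h import *
d=cap('wrist','w6.png'); show(d,'wrist',['barrel','pawl_thumb','dish_rack'])
d=cap('scene','s6.png'); show(d,'scene',['barrel','pawl_thumb','plunger_knob'])
cv2.imwrite('pics/c6.png',np.hstack([cv2.resize(cv2.imread('pics/'+f),(400,300)) for f in('s6.png','w6.png')]))
E
```

```text
wrist landmark_of barrel [ 0.598 -0.182  0.174] 0.63
wrist landmark_of dish_rack [ 0.692 -0.208  0.003] 0.98
wrist landmark_of dish_rack [ 0.44  -0.02  -0.005] 0.41
scene landmark_of barrel [ 0.599 -0.187  0.18 ] 0.76
scene landmark_of pawl_thumb [ 0.443 -0.002  0.116] 0.53
scene landmark_of plunger_knob [0.432 0.207 0.055] 0.76
```

View pics/c6.png

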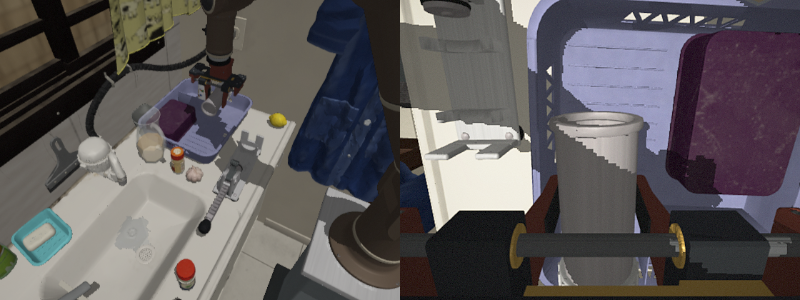

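The barrel is held level over the rack's empty near half (right crop, (600,190)), and the bowl is clear. I lower it.

Emit:
drive_tool(commands=[[0,0,0.5,0],[0,0,1.3,0],[0,0,2.2,0],[0,0,3.1,0],[0,0,3.9,0],[0,0,4.6,0],[0,0,5,0],[0,0,5.3,0],[0,0,5.4,0],[0,0,5.4,0]])

```text
time: 20.35
ee_pos: [0.6027, -0.1805, 0.0253]
eef_rot: [[-0.035, 0.999, 0.0], [0.999, 0.035, -0.0], [-0.0, 0.0, -1.0]]
force: [-0.2, -0.7, -2.0]
finger_gap: 0.614
grasp_force: 30.0
```

Emit:
drive_tool(commands=[[0,0,0.06,0],[0,0,0.12,0],[0,0,0.18,0],[0,0,0.18,0]])

```text
time: 20.75
ee_pos: [0.6025, -0.1802, 0.0206]
eef_rot: [[-0.035, 0.999, 0.0], [0.999, 0.035, 0.0], [0.0, 0.0, -1.0]]
force: [-0.7, -0.1, -3.6]
finger_gap: 0.613
grasp_force: 30.0
```

Emit:
drive_tool(commands=[[0,0,0.04,0],[0,0,0.08,0],[0,0,0.12,0],[0,0,0.12,0]])

```text
time: 21.15
ee_pos: [0.6026, -0.1803, 0.0176]
eef_rot: [[-0.035, 0.999, -0.0], [0.999, 0.035, 0.0], [0.0, -0.0, -1.0]]
force: [-0.0, -0.0, -2.0]
finger_gap: 0.616
grasp_force: 30.0
```

Emit:
drive_tool(commands=[[0,0,0.04,0],[0,0,0.08,0],[0,0,0.08,0]])

```text
time: 21.45
ee_pos: [0.6027, -0.18, 0.0163]
eef_rot: [[-0.035, 0.999, 0.0], [0.999, 0.035, 0.001], [0.001, 0.0, -1.0]]
force: [-1.5, 2.5, 5.8]
finger_gap: 0.617
grasp_force: 30.0
```

Contact felt, so I release and rise.

Emit:
drive_tool(commands=[[0,0,0,0],[0,0,0,0],[0,0,0,0],[0,0,0,0],[0,0,-0.5,0],[0,0,-1.5,0],[0,0,-3,0],[0,0,-5,0],[0,0,-7,0],[0,0,-8,0],[0,0,-8,0]], grip=0.22)

```text
time: 22.55
ee_pos: [0.6043, -0.1816, 0.221]
eef_rot: [[-0.034, 0.999, 0.008], [0.999, 0.034, -0.001], [-0.001, 0.008, -1.0]]
force: [-0.0, -0.6, 0.2]
finger_gap: 0.782
grasp_force: 0.0
```

```bash
python3 - <<'E'
from h import *
d=cap('wrist','w7.png'); show(d,'wrist',['barrel'])
d=cap('scene','s7.png'); show(d,'scene',['barrel','pawl_thumb','plunger_knob'])
cv2.imwrite('pics/c7.png',np.hstack([cv2.resize(cv2.imread('pics/'+f),(400,300)) for f in('s7.png','w7.png')]))
E
```

```text
wrist landmark_of barrel [ 0.602 -0.181  0.032] 0.57
scene landmark_of barrel [ 0.6   -0.187  0.035] 0.8
scene landmark_of pawl_thumb [ 0.442 -0.003  0.115] 0.56
scene landmark_of plunger_knob [0.432 0.209 0.055] 0.66
```

View pics/c7.png

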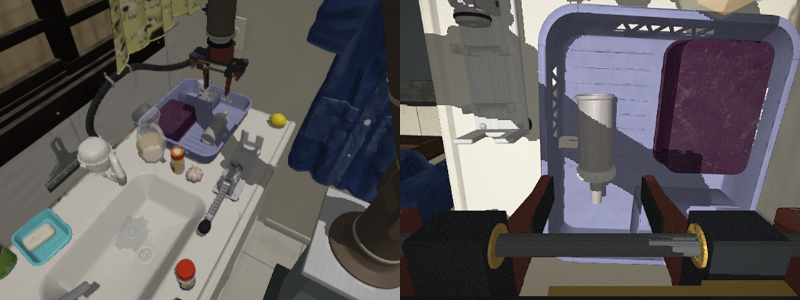

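The barrel lies on the free floor (right crop, (597,145)) at z ≈ 0.033. The pawl is still in its slot, the knob is right back, and the other things are where they were.

```bash
python3 -c "
from rig import robot
print(robot.job_done())"
```

```text
the job is handed in; nothing more can be done
None
```

The job is done and handed in at about 23 s: the plunger is parked fully back with the pawl in its deep slot, and the barrel lies on its side on the rack's free floor; the verdict was not reported back.

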